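# Let the spice jar roll out of the feed rack

## Task

The rack has two sloping lanes, each closed by an orange gate: the spice jar with the green cap waits in one and the plain red tin in the other. Press down the blue paddle of the spice jar's lane with your fingertips so that its gate lifts, keep it down until the jar has rolled out to the lip at the far end, then let the paddle come back up so that the gate shuts. Leave the red tin's gate shut, do not touch or lift the jar or the tin, and leave the things standing around where they are.

Things in the scene. Friction and masses are not known exactly. Their poses are not given: they have to be found in the camera images.
- rack: Fixed white two-lane feed rack, 263 (x) x 247 (y) mm. Origin: on the counter under its middle; +x points downhill, away from the robot, +y to its left lane. Lane middles y = +-60.5 mm. Steel floor falls from z 64 mm (back wall x = -85, 92 high) to z 10 at the lip (x = 172, 52 high). Walls 100 mm high, three posts 144 high and the levers' pivots at x = -20, z = 135.
- paddle_left (a point): Blue paddle of the left (+y) lane, 34 (x) x 40 (y) x 8 mm, on the robot's end of that lane's lever. This point: middle of its top face, 147 mm over the counter when up, at rack x = -110, y = +60.5, 90 mm from the pivot; axes as the rack's when up. Pressed, it tilts and its middle sinks about 46 mm to the stop, moving less than 8 mm level. Nothing is beneath it.
- paddle_right (a point): Blue paddle of the right (-y) lane, as the left one, at rack x = -110, y = -60.5 mm.
- lever_left (a joint): Left rocking lever (rad): 0 = paddle up, gate shut; 0.55 = stop, gate fully up. Paddle's middle sinks about 85 mm per rad. A spring returns it when let go; 2 to 5 N on the paddle hold it down. The jar passes from about 0.4 rad. The orange gate (92 wide, 96 mm high) hangs 70 mm beyond the pivot and swings up and away from the robot.
- lever_right (a joint): Right rocking lever, as the left one.
- jar_mid (a point): Middle of the spice jar: clear jar, green cap, printed label, 47 mm across, 106 mm long, lying across the left or right lane (it varies) against the gate; it rolls. It starts at about rack x = 24, z = 65 mm; against the lip its middle is at rack x = 149, z = 37 mm.
- tin_mid (a point): Middle of the plain red tin with steel ends, 47 mm across, 106 mm long, lying across the other lane against its gate.
- spice_jar: The spice jar; origin at the centre of its base, its z axis along the jar to the cap (the jar lies, so this is level, along the rack's +y).
- red_tin: The red tin; origin at the centre of one end, z axis along it.
- salt_bowl: Bystander: white ramekin of salt, 70 mm across, 42 mm high; origin under its middle, on the counter.
- chili_bowl: Bystander: dark blue ramekin with red filling, 58 mm across, 34 mm high; origin under its middle.
- mustard_bottle: Bystander: yellow squeeze bottle, 55 mm across, 165 mm high, upright; origin under its middle.
There are look-alikes about, which are no part of the job. Leave any purple look-alike of the spice_jar alone. Several things have the shape of the red_tin; the one meant has the colours described above.

How it is judged (in metres and radians):
On the way, in this order (a step that is already met when the one before it is completed fails the run):
1. the fingers press down the paddle of the jar's lane and its gate lifts (((y of jar_mid in the frame of rack above 0 m and value of joint lever_left above 0.3 rad and contact force between the fingers and lever_left above 0.5 N and x of the grasp point in the frame of rack below -0.085 m) or (y of jar_mid in the frame of rack below 0 m and value of joint lever_right above 0.3 rad and contact force between the fingers and lever_right above 0.5 N and x of the grasp point in the frame of rack below -0.085 m))), for 0.1 s.
2. the jar has rolled to the lip while the fingers keep the paddle down (x of jar_mid in the frame of rack between 0.135 and 0.17 m and z of jar_mid in the frame of rack between 0.02 and 0.055 m and ((y of jar_mid in the frame of rack above 0 m and value of joint lever_left above 0.3 rad and contact force between the fingers and lever_left above 0.5 N and x of the grasp point in the frame of rack below -0.085 m) or (y of jar_mid in the frame of rack below 0 m and value of joint lever_right above 0.3 rad and contact force between the fingers and lever_right above 0.5 N and x of the grasp point in the frame of rack below -0.085 m))), for 0.1 s.
At the end, for the whole second after the job is handed in: The spice jar lies at rest in its lane against the lip (its middle within 14 mm of where contact puts it), both gates are shut (levers below 0.05 rad), the red tin still waits behind its gate, and the bystanders stand upright within 30 mm of their places (x of jar_mid in the frame of rack between 0.135 and 0.17 m and z of jar_mid in the frame of rack between 0.02 and 0.055 m and linear speed of spice_jar below 0.03 m/s and x of tin_mid in the frame of rack between 0 and 0.045 m and z of tin_mid in the frame of rack below 0.09 m and value of joint each of lever_left, lever_right below 0.05 rad and distance of each of salt_bowl, chili_bowl, mustard_bottle from where it was at the start of the episode below 0.03 m and angle between each of salt_bowl, chili_bowl, mustard_bottle's own z axis and vertical below 0.2 rad); the robot touches nothing.
It fails at once if the red tin's gate is lifted ((y of jar_mid in the frame of rack above 0 m and value of joint lever_right above 0.2 rad) or (y of jar_mid in the frame of rack below 0 m and value of joint lever_left above 0.2 rad)).
It fails at once if the robot touches the jar or the tin (contact force between any of the fingers, the arm and spice_jar above 0.5 N or contact force between any of the fingers, the arm and red_tin above 0.5 N).
It fails at once if the jar or the tin is lifted (height (world z) of any of jar_mid, tin_mid above 0.11 m).
It fails at once if a bystander is pushed away or tipped (distance of any of salt_bowl, chili_bowl, mustard_bottle from where it was at the start of the episode above 0.03 m or angle between any of salt_bowl, chili_bowl, mustard_bottle's own z axis and vertical above 0.3 rad).
It also fails if it takes over 35 s, if anything falls off the work surface, if the arm or the gripper's body presses on something with over 40 N, if the wrist force passes 120 N, or if a joint passes its speed limit or range.

## Robot

A 6-joint arm with a two-finger parallel gripper is mounted at the origin on a cart in front of the work surface, level with it; the furniture and walls round the work are solid. World frame = base frame: x ahead of the robot, y to its left, z up, the work surface at z = 0. Lengths are in mm, angles in degrees, forces in N, time in s.
With the tool pointing down it reaches from about 300 to 850 mm from the base axis. Payload 4.2 kg.
Tool frame: the origin (TCP) lies midway between the tips of the shut fingers; the grasp point (between the pads) lies pinch_z behind it (pinch_z is the distance from the TCP to the grasp point, in mm); z points along the fingers, y is the line along which they close (so a half turn about z gives the same grasp; the last joint's range is limited). The gripper opens to 91 mm and grips with 3 to 60 N. Pads are 32 mm wide; open, the fingers measure 118 mm over their backs; the gripper's body (76 mm by 178 mm) begins 60 mm behind the grasp point.
Start: joints at [-66.635, 18.312, 89.639, -0, 72.044, -1.146], TCP at [238.555, -523.196, 213.976] pointing down, gripper open.
Joint ranges: [-177.97, 177.97], [-48.28, 115.42], [12.27, 149.76], [-77.06, 257.06], [2.81, 150.46], [-146.56, 146.56]. Speed limits (degrees/s): [147.25, 147.25, 180, 180, 180, 180].

## Interface

Orientations are given as [roll, pitch, yaw] about the fixed x, y, z axes, in that order (R = Rz(yaw) Ry(pitch) Rx(roll)).
In Python, from workcell import state, grab_frame, job_done, masks_of, landmark_of, pinch_z gives the robot as it stands. The module is installed in compiled form; this text tells all that it offers.
- The arm moves only by the tool move_arm, never from a script. Its argument "plan" is a list of rows, each an object of numbers: "x", "y", "z": the shift along the tool's x, y, z in mm; "rx", "ry", "rz": the turn, a rotation vector about the tool's x, y, z in rad. A call has 1 to 10 rows; each row shifts and turns the commanded pose from where the row before left it, along the tool's axes as they then stand; what a row does not reach is not made up. A row lasts 1/10 s, in which the tool goes at most 50 mm and 8.59 degrees, less where a joint would pass 70% of its speed; a pose out of reach is approached as far as the arm can. A call is refused whole if a number of a shift passes 50 or a number of a turn 0.15, either way. A call with a gripper value outside its range is refused whole. "grip" is the opening, from 0 (shut) to 1 (fully open), set as the call begins (left out, the last holds). The fingers move at their own pace and stop on an object; "squeeze" is the grip in N (left out, the last holds). Time passes only in rows, so rows that do not move let the fingers close. It gives the time, the measured TCP pose, the force, the opening and the grip force at its end, in the units of the state.
- state(): the state, without advancing time (a new reading comes with each control period).
- grab_frame(name): name is "scene" or "side" or "wrist"; returns a dict with "img" (400x640x3 uint8, red, green, blue), "z_map" (400x640 float32, mm along the optical axis (not along the pixel's ray), 0 where there is no reading), "fx", "fy", "cx", "cy" (pixels), "rvec" (rotation vector, rad) and "tvec" (3), from world to camera coordinates, as OpenCV has them. Camera axes: x right, y down, z forward; pixel columns grow to the right and rows downward; lengths in mm; the calibration is good to about 2 mm. A picture is of the moment at which its call begins.
- job_done(): hands the job in; it is judged then, once.
Trained networks look in the newest picture that a camera, given by its name, has taken for a name from the list of things; names that differ only in an ending like _2 or _b are one class to them, and where a whole thing is asked for, a point or a joint stands for the part that bears it (a point fixed in the world has none). Each returns a list of dicts, best first, with "p" (0 to 1); they miss things now and then, are a little off and sometimes report something else, mostly with a low value. They report only what shows in the picture. A call takes as long as a camera call. They do not tell look-alikes from the thing itself.
- masks_of(camera, label): "pixels" (400x640 bool, what is visible of it) and "box" ([centre column, centre row, width, height] in pixels, round what is visible of it).
- landmark_of(camera, label): "point" ([column, row] in pixels: a listed point, or the origin of a listed thing).
The state is a dict: "time_s": time; "qpos": joint angles; "qvel": joint speeds; "effort": joint torques, N m; "ee_pos": TCP position; "ee_rot": TCP orientation; "force": force on the tool from outside, world axes, zero at the start; "torque": the same for the moment, N m; "gripper_width": finger opening in mm; "gripper_force": force on a finger pad.
Only numpy, scipy, OpenCV 4.12 (cv2) and the standard library are available. Lean on these libraries where they do the work, as an engineer would, in place of code of your own. Each camera call takes 0.05 s, during which the arm holds its last target. There are 200 camera calls.

## Working session

There is one attempt and no reset: what is moved stays moved. The work goes in short steps, Python scripts to look and compute and a tool call to move; the robot and the scene stay as the last step left them, time stands still between calls to the robot, and variables do not carry over. Pictures are saved under pics/ and viewed, at most 10 in all, crops included, and the job is handed in when it is done.

Besides the shell and the picture viewer there is one more tool, called after "Call:" in YAML: its name, and indented under it one key for each argument. move_arm: Moves the arm, as the interface text tells. Its arguments: {"type":"object","properties":{"plan":{"type":"array","items":{"type":"object","properties":{"x":{"type":"number"},"y":{"type":"number"},"z":{"type":"number"},"rx":{"type":"number"},"ry":{"type":"number"},"rz":{"type":"number"}}}},"grip":{"type":"number"},"squeeze":{"type":"number"}},"required":["plan"]}

```bash
mkdir -p pics; cat > h.py <<'E'
import numpy as np, cv2
from workcell import *
def cam(f):
    R=cv2.Rodrigues(np.array(f["rvec"],float))[0]; return R,np.array(f["tvec"],float).ravel()
def back(f,u,v,z=None):
    R,t=cam(f)
    if z is None:
        w=f["z_map"][int(v)-2:int(v)+3,int(u)-2:int(u)+3]; z=np.median(w[w>0])
    return R.T@(np.array([(u-f["cx"])/f["fx"]*z,(v-f["cy"])/f["fy"]*z,z])-t)
def tri(fs,ps):
    P=[];
    for f in fs:
        R,t=cam(f);K=np.array([[f["fx"],0,f["cx"]],[0,f["fy"],f["cy"]],[0,0,1]]);P.append(K@np.c_[R,t])
    X=cv2.triangulatePoints(P[0],P[1],np.array(ps[0],float).reshape(2,1),np.array(ps[1],float).reshape(2,1)).ravel();return X[:3]/X[3]
E
python3 - <<'E'
from h import *
fs={}
for n in("scene","side","wrist"):
    f=fs[n]=grab_frame(n); cv2.imwrite(f"pics/{n}0.png",f["img"][:,:,::-1])
for n in("scene","side"):
    f=fs[n]
    for l in("rack","paddle_left","paddle_right","jar_mid","tin_mid","salt_bowl","chili_bowl","mustard_bottle"):
        for d in landmark_of(n,l)[:3]:
            u,v=d["point"]; 
            try: X=back(f,u,v).round(0)
            except Exception: X=None
            print(n,l,round(d["p"],2),np.round(d["point"],1),X)
print(pinch_z if not callable(pinch_z) else pinch_z(), state())
E
```

```text
scene rack 0.76 [402. 217.] [691. 266.  87.]
scene rack 0.46 [422.4 189.6] [648. 363.  87.]
scene paddle_left 0.89 [376.8 143.9] [502. 324. 144.]
scene paddle_right 0.59 [353.4 173.6] [563. 213. 147.]
scene jar_mid 0.81 [369.6 148.2] [412. 373.  41.]
scene jar_mid 0.73 [424.8 189.5] [650. 368.  87.]
scene jar_mid 0.68 [416.  201.3] [670. 324.  88.]
scene tin_mid 0.71 [402.4 218.9] [695. 264.  86.]
scene tin_mid 0.59 [211.9 320.2] [ 685. -200.   46.]
scene salt_bowl 0.71 [314.4 169.2] [400. 196.  35.]
scene chili_bowl 0.9 [252.8 219.4] [471. -22.  27.]
scene mustard_bottle 0.84 [195.8 275.7] [ 572. -196.   50.]
side rack 0.97 [392.2 245.9] [732. 250.  63.]
side paddle_left 0.9 [371.2 172.9] [523. 318. 147.]
side paddle_right 0.77 [343.2 181.6] [-140.  615. -183.]
side jar_mid 0.75 [365.5 192.8] [413. 374.  38.]
side jar_mid 0.46 [413.  217.5] [685. 335.  94.]
side tin_mid 0.89 [179.7 291.8] [ 687. -205.   45.]
side tin_mid 0.49 [393.6 236.1] [730. 252.  86.]
side salt_bowl 0.86 [311.1 207.4] [404. 210.  20.]
side chili_bowl 0.59 [237.3 239.3] [631. -69. 101.]
side chili_bowl 0.27 [393.3 234.8] [730. 251.  90.]
side mustard_bottle 0.97 [170.3 270.8] [ 565. -201.   20.]
side mustard_bottle 0.57 [405.9 221.6] [708. 298. 102.]
18.8 {'time_s': 0.95, 'qpos': array([-6.66363219e+01,  1.83090727e+01,  8.96396154e+01,  5.93808962e-04,
        7.20446392e+01, -1.14522932e+00]), 'qvel': array([-0.0493382 ,  0.03319162,  0.02658406,  0.01657204,  0.04810296,
       -0.04763883]), 'effort': array([-1.85569552e-03, -4.12352872e+01, -2.32232004e+01,  7.23807444e-02,
        3.75871395e-02, -2.33482302e-05]), 'ee_pos': array([ 238.54148578, -523.18970704,  214.00011599]), 'ee_rot': array([ 1.79993317e+02, -4.31432864e-04,  2.45087244e+01]), 'force': array([-0.90752244, -0.31942374,  0.34233318]), 'torque': array([0.06366624, 0.03361303, 0.06303922]), 'gripper_force': 0.0, 'gripper_width': 91.58528711108569}
```

View pics/scene0.png

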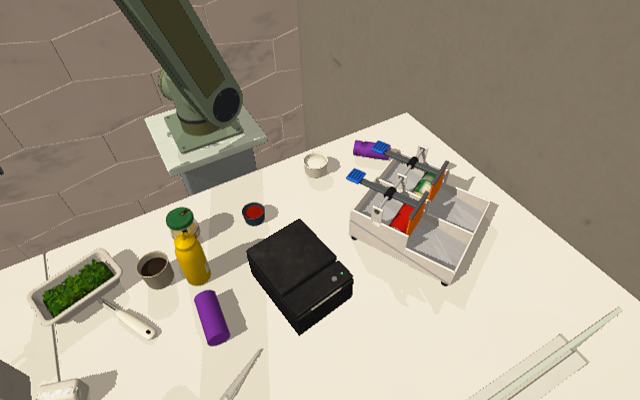

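View pics/side0.png

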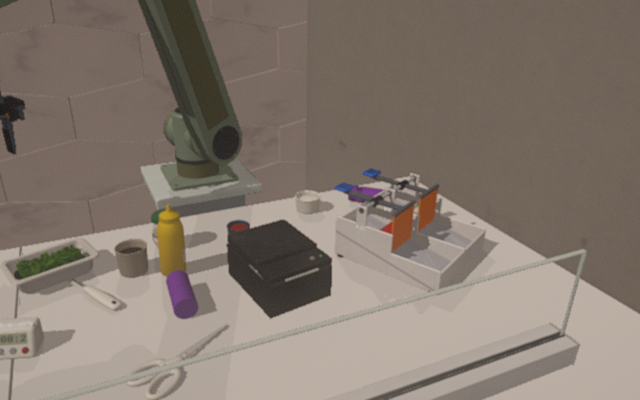

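The scene picture shows purple look-alikes at (370,149) and (211,318), and a green-capped jar standing upright at (182,222). In the rack, the jar with the green cap is near (426,187) in the left lane and the red tin near (404,217) in the right lane. The paddles are at (381,148) on the left and (356,176) on the right. I'll check this in one close crop and measure the paddles from both views.

```bash
python3 - <<'E'
from h import *
fs={n:grab_frame(n) for n in("scene","side")}
c=fs["scene"]["img"][125:290,335:500,::-1]; a=cv2.resize(c,None,fx=3.5,fy=3.5,interpolation=cv2.INTER_CUBIC)
cv2.imwrite("pics/crop1.png",a)
cent={}
for n,f in fs.items():
    hsv=cv2.cvtColor(f["img"],cv2.COLOR_RGB2HSV)
    m=cv2.inRange(hsv,(103,150,50),(118,255,255)); m[:, :330]=0; m[:,400:]=0
    k,l,st,ce=cv2.connectedComponentsWithStats(m)
    for i in range(1,k):
        if st[i,4]>15:
            z=f["z_map"][(l==i)]; ys,xs=np.where(l==i)
            pts=np.array([back(f,x,y,f["z_map"][y,x]) for x,y in zip(xs,ys) if f["z_map"][y,x]>0])
            print(n,st[i],ce[i].round(1),np.median(pts,0).round(0) if len(pts) else None)
            if len(pts): 
                p=pts[abs(pts[:,2]-147)<12]; print("  mid",((np.percentile(p,5,0)+np.percentile(p,95,0))/2).round(0),len(p)) if len(p) else 0
            cent.setdefault(n,[]).append(ce[i])
s=[sorted(cent[n],key=lambda c:c[0]) for n in("scene","side")]
for i in range(min(len(s[0]),len(s[1]))): print("tri",tri(list(fs.values()),[s[0][i],s[1][i]]).round(1))
E
```

```text
scene [371 141  18  13 140] [379.6 147. ] [518. 320. 147.]
  mid [518. 321. 146.] 139
scene [346 169  19  15 167] [355.4 175.7] [571. 213. 147.]
  mid [572. 213. 147.] 166
side [363 172  17   5  39] [370.7 173.4] [525. 312. 147.]
  mid [524. 320. 147.] 38
side [336 187  10   5  21] [340.2 188.5] [576. 201. 148.]
  mid [578. 200. 147.] 21
tri [566.4 210.2 141.7]
tri [512.9 323.6 141.4]
```

View pics/crop1.png

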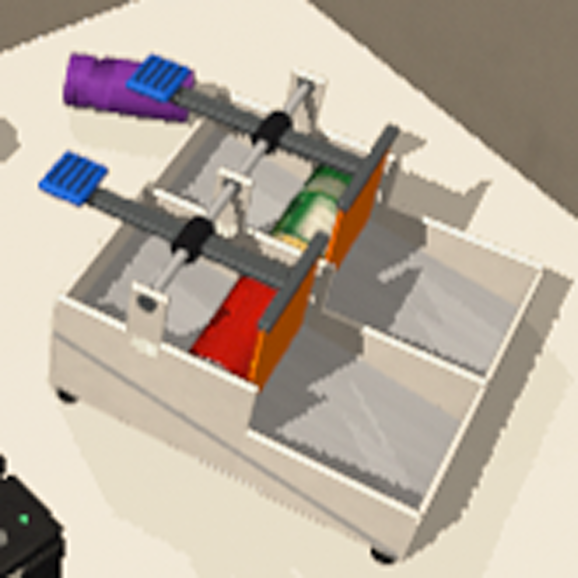

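The crop confirms the choice: the green cap and label are in the left lane, the red tin is in the right lane, and the left paddle is at about scene (380,147), near world (517,320,147). That height matches the text. The two paddles are 119 mm apart against an expected 121, which puts the rack yaw at about 26.4°. I'll travel there above everything with the gripper shut.

Call:
move_arm:
  plan:
    - {"x":30,"y":-32.5,"z":-3}
    - {"x":30,"y":-32.5,"z":-3}
    - {"x":30,"y":-32.5,"z":-3}
    - {"x":30,"y":-32.5,"z":-3}
    - {"x":30,"y":-32.5,"z":-3}
    - {"x":30,"y":-32.5}
    - {"x":30,"y":-32.5}
    - {"x":30,"y":-32.5}
    - {"x":30,"y":-32.5}
    - {"x":30,"y":-32.5}
  grip: 0

```text
schema error: expected keys x, y, z, rx, ry, rz
```

```bash
python3 - <<'E'
from h import *
f=grab_frame("scene")
for u,v in((410,108),(410,60),(500,100),(560,200),(405,122),(450,160)): print(u,v,back(f,u,v).round(0))
f=grab_frame("wrist"); cv2.imwrite("pics/wrist1.png",f["img"][:,:,::-1])
for l in("paddle_left","paddle_right","salt_bowl"):
    for d in landmark_of("wrist",l)[:3]: print(l,d["p"],d["point"],back(f,*d["point"]).round(0))
print(state()["ee_pos"],state()["ee_rot"],state()["qpos"].round(0))
E
```

```text
410 108 [293. 622.  18.]
410 60 [258. 620. 174.]
500 100 [597. 621. 224.]
560 200 [841. 621.  86.]
405 122 [326. 578.  -1.]
450 160 [539. 578.  -2.]
[ 238.56124432 -523.18945102  213.97230211] [ 1.79996349e+02 -6.59782618e-04  2.45122285e+01] [-67.  18.  90.   0.  72.  -1.]
```

The wall is at y≈620, so there is plenty of room. The move was refused because every row needs all six keys.

Call:
move_arm:
  plan:
    - {"x":30,"y":-32.5,"z":-3,"rx":0,"ry":0,"rz":0}
    - {"x":30,"y":-32.5,"z":-3,"rx":0,"ry":0,"rz":0}
    - {"x":30,"y":-32.5,"z":-3,"rx":0,"ry":0,"rz":0}
    - {"x":30,"y":-32.5,"z":-3,"rx":0,"ry":0,"rz":0}
    - {"x":30,"y":-32.5,"z":-3,"rx":0,"ry":0,"rz":0}
    - {"x":30,"y":-32.5,"z":0,"rx":0,"ry":0,"rz":0}
    - {"x":30,"y":-32.5,"z":0,"rx":0,"ry":0,"rz":0}
    - {"x":30,"y":-32.5,"z":0,"rx":0,"ry":0,"rz":0}
    - {"x":30,"y":-32.5,"z":0,"rx":0,"ry":0,"rz":0}
    - {"x":30,"y":-32.5,"z":0,"rx":0,"ry":0,"rz":0}
  grip: 0

```text
time_s: 2.3
ee_pos: [376.9, -101.3, 229.3]
ee_rot: [180.0, -0.1, 24.5]
force: [0.8, -1.1, 0.0]
gripper_width: 14.2
gripper_force: 0.0
```

Call:
move_arm:
  plan:
    - {"x":30,"y":-32.5,"z":0,"rx":0,"ry":0,"rz":0}
    - {"x":30,"y":-32.5,"z":0,"rx":0,"ry":0,"rz":0}
    - {"x":30,"y":-32.5,"z":0,"rx":0,"ry":0,"rz":0}
    - {"x":30,"y":-32.5,"z":0,"rx":0,"ry":0,"rz":0}
    - {"x":30,"y":-32.5,"z":0,"rx":0,"ry":0,"rz":0}
    - {"x":30,"y":-32.5,"z":0,"rx":0,"ry":0,"rz":0}
    - {"x":20,"y":-32.5,"z":0,"rx":0,"ry":0,"rz":0}
    - {"x":15,"y":-32.5,"z":0,"rx":0,"ry":0,"rz":0}
    - {"x":0,"y":0,"z":0,"rx":0,"ry":0,"rz":0}

```text
time_s: 3.2
ee_pos: [464.6, 226.5, 228.6]
ee_rot: [-179.9, -0.0, 24.8]
force: [-0.9, 0.0, 0.8]
gripper_width: 0.5
gripper_force: 0.0
```

```bash
python3 - <<'E'
from h import *
f=grab_frame("wrist"); cv2.imwrite("pics/wrist2.png",f["img"][:,:,::-1])
for l in("paddle_left","paddle_right","jar_mid"):
    for d in landmark_of("wrist",l)[:3]: print(l,d["p"],d["point"],back(f,*d["point"]).round(0))
hsv=cv2.cvtColor(f["img"],cv2.COLOR_RGB2HSV); m=cv2.inRange(hsv,(100,130,40),(120,255,255))
k,l,st,ce=cv2.connectedComponentsWithStats(m)
for i in range(1,k):
    if st[i,4]>60:
        p=np.array([back(f,x,y,f["z_map"][y,x]) for y,x in zip(*np.where((l==i)&(f["z_map"]>0)))])
        p=p[abs(p[:,2]-147)<6]
        if len(p)>20:
            r=cv2.minAreaRect(p[:,:2].astype(np.float32)); print(st[i],len(p),r,np.median(p[:,2]))
print(state()["ee_pos"],state()["ee_rot"],state()["qpos"].round(0),state()["time_s"])
E
```

```text
paddle_left 0.62 [238.9, 105.0] [513. 322. 147.]
paddle_left 0.57 [592.9, 238.2] [532. 170. 323.]
paddle_right 0.94 [381.4, 98.9] [568. 215. 147.]
jar_mid 0.74 [190.1, 169.3] [408. 378.  45.]
[ 358   79   46   41 1701] 1692 ((567.7293090820312, 215.6395721435547), (32.565887451171875, 37.956058502197266), 26.39531135559082) 146.93943275897578
[ 215   83   48   41 1696] 1682 ((514.0045166015625, 323.0898132324219), (31.920896530151367, 38.91440963745117), 24.81075096130371) 147.03719068675008
[464.2689456  221.87801245 228.90552755] [1.79968815e+02 2.57253906e-02 2.44784615e+01] [24. 12. 96. -0. 72. 90.] 3.4
```

View pics/wrist2.png

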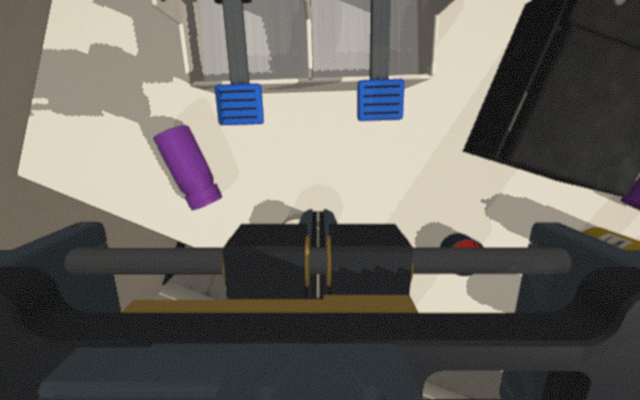

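The wrist view shows the left paddle at (239,104) and the right one at (381,100). They lie at (514,323,147) and (568,216,147), 120 mm apart, so the yaw is about 26.5° and this agrees with the other views. I'll move over the left paddle, 3 mm outward of its middle.

Call:
move_arm:
  plan:
    - {"x":21,"y":-17.8,"z":0,"rx":0,"ry":0,"rz":0}
    - {"x":21,"y":-17.8,"z":0,"rx":0,"ry":0,"rz":0}
    - {"x":21,"y":-17.8,"z":0,"rx":0,"ry":0,"rz":0}
    - {"x":21,"y":-17.8,"z":0,"rx":0,"ry":0,"rz":-0.035}
    - {"x":0,"y":0,"z":18,"rx":0,"ry":0,"rz":0}
    - {"x":0,"y":0,"z":18,"rx":0,"ry":0,"rz":0}
    - {"x":0,"y":0,"z":18,"rx":0,"ry":0,"rz":0}
    - {"x":0,"y":0,"z":18,"rx":0,"ry":0,"rz":0}
    - {"x":0,"y":0,"z":0,"rx":0,"ry":0,"rz":0}
    - {"x":0,"y":0,"z":0,"rx":0,"ry":0,"rz":0}

```text
time_s: 4.4
ee_pos: [511.8, 321.4, 157.4]
ee_rot: [180.0, -0.0, 26.4]
force: [-0.5, -0.1, 1.0]
gripper_width: 0.6
gripper_force: 0.0
```

```bash
python3 - <<'E'
from h import *
f=grab_frame("wrist"); s=grab_frame("scene")
a=cv2.resize(s["img"][110:230,330:490],(640,480),interpolation=cv2.INTER_CUBIC)
b=cv2.resize(f["img"],(640,400))
cv2.imwrite("pics/a3.png",a[:,:,::-1])
R=cv2.Rodrigues(np.deg2rad([0,0,26.5]))[0]
P=(np.array([514,323,147])+np.array([567.7,215.6,147]))/2; O=P-R@[-110,0,147]
np.savez("rack.npz",R=R,O=O)
q=state(); print(q["ee_pos"],q["ee_rot"],(R.T@(q["ee_pos"]-O)).round(1),q["force"])
E
```

```text
[512.1885839  322.1527839  158.29982906] [-1.79996470e+02 -1.33731442e-01  2.64650987e+01] [-112.1   60.1  158.3] [ 0.19981667  0.03794206 -0.54947492]
```

View pics/a3.png

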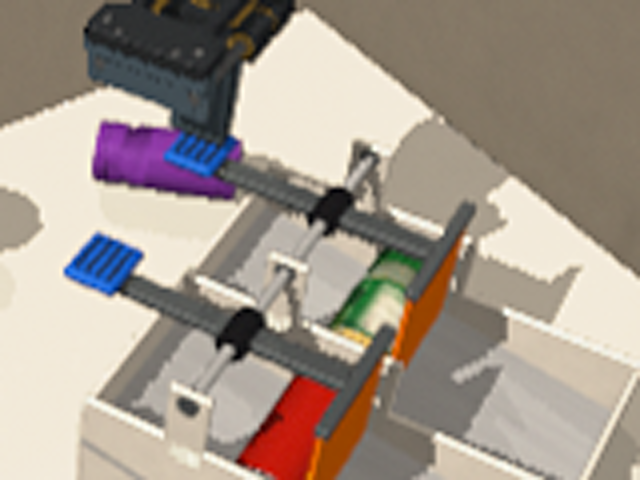

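The fingertips are centred over the left paddle, at crop (205,140). Next I press down to z≈110, which is about 0.5 rad on the lever, and hold.

Call:
move_arm:
  plan:
    - {"x":0,"y":0,"z":6,"rx":0,"ry":0,"rz":0}
    - {"x":0,"y":0,"z":6,"rx":0,"ry":0,"rz":0}
    - {"x":0,"y":0,"z":6,"rx":0,"ry":0,"rz":0}
    - {"x":0,"y":0,"z":6,"rx":0,"ry":0,"rz":0}
    - {"x":0,"y":0,"z":6,"rx":0,"ry":0,"rz":0}
    - {"x":0,"y":0,"z":6,"rx":0,"ry":0,"rz":0}
    - {"x":0,"y":0,"z":6,"rx":0,"ry":0,"rz":0}
    - {"x":0,"y":0,"z":5,"rx":0,"ry":0,"rz":0}
    - {"x":0,"y":0,"z":0,"rx":0,"ry":0,"rz":0}
    - {"x":0,"y":0,"z":0,"rx":0,"ry":0,"rz":0}

```text
time_s: 5.5
ee_pos: [511.0, 322.4, 109.8]
ee_rot: [-180.0, 0.0, 26.5]
force: [-0.2, -0.3, 3.2]
gripper_width: 0.2
gripper_force: 1.8
```

Call:
move_arm:
  plan:
    - {"x":0,"y":0,"z":0,"rx":0,"ry":0,"rz":0}
    - {"x":0,"y":0,"z":0,"rx":0,"ry":0,"rz":0}
    - {"x":0,"y":0,"z":0,"rx":0,"ry":0,"rz":0}
    - {"x":0,"y":0,"z":0,"rx":0,"ry":0,"rz":0}
    - {"x":0,"y":0,"z":0,"rx":0,"ry":0,"rz":0}
    - {"x":0,"y":0,"z":0,"rx":0,"ry":0,"rz":0}
    - {"x":0,"y":0,"z":0,"rx":0,"ry":0,"rz":0}
    - {"x":0,"y":0,"z":0,"rx":0,"ry":0,"rz":0}
    - {"x":0,"y":0,"z":0,"rx":0,"ry":0,"rz":0}
    - {"x":0,"y":0,"z":0,"rx":0,"ry":0,"rz":0}

```text
time_s: 6.5
ee_pos: [511.2, 322.4, 109.9]
ee_rot: [180.0, 0.0, 26.5]
force: [-1.7, -0.5, 4.1]
gripper_width: 0.6
gripper_force: 2.0
```

```bash
cat > look.py <<'E'
from h import *; import sys
k=np.load("rack.npz");R,O=k["R"],k["O"]
s=grab_frame("scene")
a=cv2.resize(s["img"][110:290,330:510],(600,600),interpolation=cv2.INTER_CUBIC)
cv2.imwrite(sys.argv[1],a[:,:,::-1])
for d in landmark_of("scene","jar_mid")[:4]: print("jar",round(d["p"],2),np.round(d["point"]),(R.T@(back(s,*d["point"])-O)).round(0))
q=state(); print((R.T@(q["ee_pos"]-O)).round(1),q["force"],q["time_s"])
E
python3 look.py pics/a4.png
```

```text
jar 0.55 [369. 152.] [-99. -22. 193.]
[-112.8   60.7  109.9] [-1.71334391 -0.68030516  4.39857219] 6.6
```

View pics/a4.png

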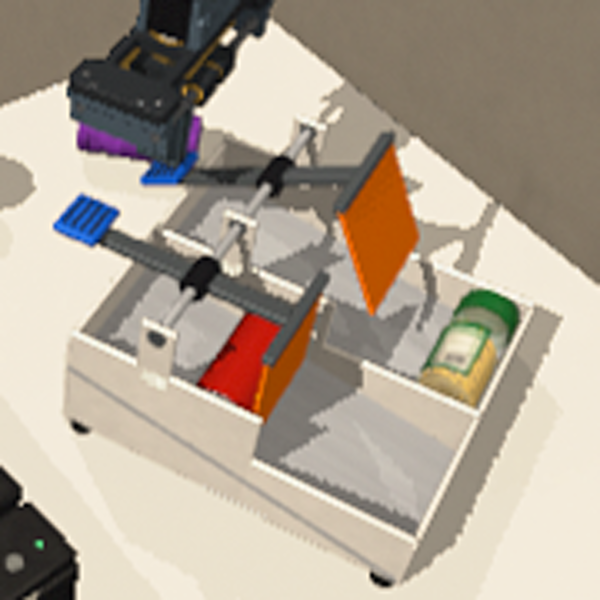

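The gate is up at crop (380,235), and the jar lies at the lip, crop (470,348), while the paddle stays down. I'll hold half a second longer, check the jar's position, then release.

Call:
move_arm:
  plan:
    - {"x":0,"y":0,"z":0,"rx":0,"ry":0,"rz":0}
    - {"x":0,"y":0,"z":0,"rx":0,"ry":0,"rz":0}
    - {"x":0,"y":0,"z":0,"rx":0,"ry":0,"rz":0}
    - {"x":0,"y":0,"z":0,"rx":0,"ry":0,"rz":0}
    - {"x":0,"y":0,"z":0,"rx":0,"ry":0,"rz":0}

```text
time_s: 7.1
ee_pos: [511.2, 322.3, 109.9]
ee_rot: [180.0, 0.0, 26.5]
force: [-1.3, 0.6, 2.5]
gripper_width: 0.4
gripper_force: 2.0
```

```bash
python3 - <<'E'
from h import *
k=np.load("rack.npz");R,O=k["R"],k["O"]
s=grab_frame("scene")
hsv=cv2.cvtColor(s["img"],cv2.COLOR_RGB2HSV); m=cv2.inRange(hsv,(40,80,30),(85,255,255)); m[:,:440]=0; m[:,500:]=0
p=np.array([R.T@(back(s,x,y,s["z_map"][y,x])-O) for y,x in zip(*np.where((m>0)&(s["z_map"]>0)))])
print(len(p),np.percentile(p,[5,50,95],axis=0).round(0))
for u,v in((471,215),(468,218),(474,212)): print((R.T@(back(s,u,v)-O)).round(0))
q=state();print(q["force"],q["time_s"])
E
```

```text
154 [[129.  44.  46.]
 [149.  96.  57.]
 [169. 110.  62.]]
[153.  46.  61.]
[150.  33.  61.]
[155.  59.  61.]
[-2.02233415  0.27333209  3.54818055] 7.15
```

The top of the jar is at rack x≈150, z≈61, so its middle is at z≈37, resting against the lip as expected. Now I'll release slowly and straight up.

Call:
move_arm:
  plan:
    - {"x":0,"y":0,"z":-5,"rx":0,"ry":0,"rz":0}
    - {"x":0,"y":0,"z":-5,"rx":0,"ry":0,"rz":0}
    - {"x":0,"y":0,"z":-5,"rx":0,"ry":0,"rz":0}
    - {"x":0,"y":0,"z":-5,"rx":0,"ry":0,"rz":0}
    - {"x":0,"y":0,"z":-5,"rx":0,"ry":0,"rz":0}
    - {"x":0,"y":0,"z":-5,"rx":0,"ry":0,"rz":0}
    - {"x":0,"y":0,"z":-5,"rx":0,"ry":0,"rz":0}
    - {"x":0,"y":0,"z":-10,"rx":0,"ry":0,"rz":0}
    - {"x":0,"y":0,"z":-15,"rx":0,"ry":0,"rz":0}
    - {"x":0,"y":0,"z":-20,"rx":0,"ry":0,"rz":0}

```text
time_s: 8.15
ee_pos: [511.4, 322.4, 190.0]
ee_rot: [180.0, 0.0, 26.5]
force: [0.4, 1.5, 0.2]
gripper_width: 0.5
gripper_force: 0.0
```

Call:
move_arm:
  plan:
    - {"x":0,"y":0,"z":-20,"rx":0,"ry":0,"rz":0}
    - {"x":-20,"y":0,"z":-10,"rx":0,"ry":0,"rz":0}
    - {"x":-20,"y":0,"z":0,"rx":0,"ry":0,"rz":0}
    - {"x":0,"y":0,"z":0,"rx":0,"ry":0,"rz":0}
    - {"x":0,"y":0,"z":0,"rx":0,"ry":0,"rz":0}
    - {"x":0,"y":0,"z":0,"rx":0,"ry":0,"rz":0}
    - {"x":0,"y":0,"z":0,"rx":0,"ry":0,"rz":0}
    - {"x":0,"y":0,"z":0,"rx":0,"ry":0,"rz":0}

```text
time_s: 8.95
ee_pos: [476.0, 304.7, 219.5]
ee_rot: [180.0, 0.0, 26.5]
force: [-0.3, -0.4, 1.1]
gripper_width: 0.3
gripper_force: 0.0
```

```bash
python3 look.py pics/a5.png
```

```text
jar 0.93 [371. 151.] [-173.  148.   34.]
jar 0.85 [468. 216.] [147.  37.  61.]
[-152.4   60.6  219.6] [-0.28659173  0.61208128 -0.84217264] 9.05
```

View pics/a5.png

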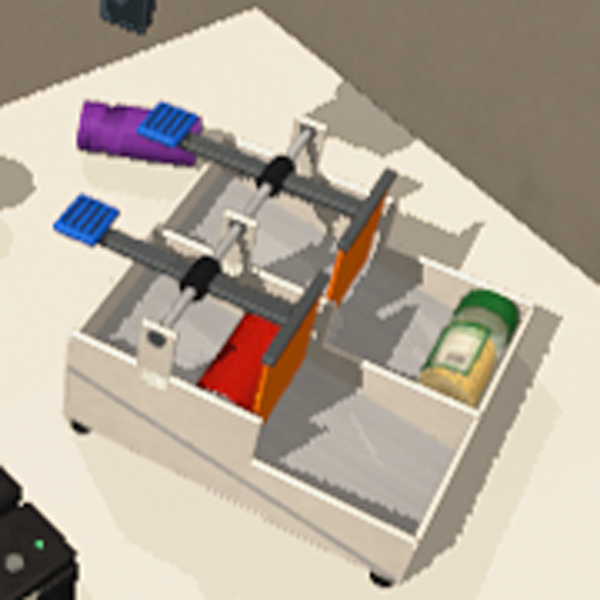

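Both gates are shut and both paddles are up. The jar is at the lip at crop (470,348), the tin is still behind its gate at (240,355), and the arm is clear. I'm handing the job in.

```bash
python3 -c "
from workcell import *
print(job_done())"
```

```text
the job is handed in; nothing more can be done
None
```

I pressed the left paddle until the spice jar rolled to the lip, then let it up so the gate shut; the red tin stayed behind its gate, and the job is handed in (no verdict was returned).

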